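Lever up the disc sander and pack its front edge

ROBOT

A 6-joint arm with a two-finger parallel gripper is mounted at the origin on the work surface. World frame = base frame: x ahead of the robot, y to its left, z up, the work surface at z = 0. Lengths are in m, angles in rad, forces in N, time in s.
With the tool pointing down it reaches from about 0.375 to 0.9 m from the base axis. Payload 3.1 kg.
Tool frame: the origin (TCP) lies at the centre of the arm's flange, where the gripper is bolted on; the fingertips stand 173 mm ahead of it and the grasp point (between the pads) lies 155 mm ahead of it; z points along the fingers, x is the direction in which the jaws open and shut, and the axes are right-handed (so a half turn about z gives the same grasp; the last joint's range is limited). The gripper opens to 85 mm and grips with 20 to 120 N. Pads are 22 mm wide; open, the fingers measure 114 mm over their backs; the gripper's body (76 mm by 85 mm) begins 54 mm behind the grasp point. The pads swing forward as they close: fully open they stand 13 mm farther back than shut.
Start: joints at [1.024, 0.527, 1.433, -0, 1.181, -0.178], TCP at [0.225, 0.583, 0.405] pointing down, gripper open.
Joint ranges: [-3.08, 3.08], [-0.75, 2.2], [0.22, 2.44], [-1.43, 4.57], [0, 2.65], [-2.85, 2.85]. Speed limits (rad/s): [2.79, 2.79, 3.14, 3.14, 3.14, 3.14].

INTERFACE

Orientations are given as a unit quaternion [x, y, z, w].
In Python, from station import manip gives the robot as it stands.
- The arm moves only by the shell command python3 -m jog 'ROWS' [OPENING] [FORCE]. ROWS is JSON, a list that holds one entry, the list of rows, each a list of 4 numbers: the shift along the world's x, y, z in mm, then the turn about the world's z in degrees. A call has exactly 8 rows; each row shifts and turns the commanded pose from where the row before left it; what a row does not reach is not made up. A row lasts 1/8 s, in which the tool goes at most 62.5 mm and 10.7 degrees, less where a joint would pass 70% of its speed; a pose out of reach is approached as far as the arm can. A call is refused whole if a number of a shift passes 62.5 or a number of a turn 10.7, either way. A call with a gripper value outside its range is refused whole. OPENING is the opening in per cent of the stroke, from 0 (shut) to 100 (fully open), set as the call begins (- or left out, the last holds). The fingers move at their own pace and stop on an object; FORCE is the grip in N (left out, the last holds). Time passes only in rows, so rows that do not move let the fingers close, or fill a call up. It gives the time, the measured TCP pose, the force and the opening at its end, in the units of the state.
- manip.sense(): the state, without advancing time (a new reading comes with each control period).
- manip.snapshot(name): name is "scene" or "top" or "wrist"; returns the picture (420x560x3 uint8, red, green, blue); there is no depth.
- manip.camera_info(name): a dict with "fx", "fy", "cx", "cy" (pixels), "R" (3x3) and "t" (3): a world point X has camera coordinates R X + t. Camera axes: x right, y down, z forward; pixel columns grow to the right and rows downward; lengths in m; the calibration is good to about 2 mm. The wrist camera is an equidistant fisheye: a pixel r from the principal point sees the ray r / f radians off the axis. A picture is of the moment at which its call begins: read the wrist's pose just before it. camera_info takes no time and is no camera call; for the wrist camera it gives the pose at the moment of the call.
- manip.sign_off(): hands the job in, once; it reports no verdict.
The state is a dict: "t": time; "q": joint angles; "qd": joint speeds; "tau": joint torques, N m; "tcp_pos": TCP position; "tool_rot": TCP orientation; "force": force on the tool from outside, world axes, zero at the start; "ft_torque": the same for the moment, N m; "finger_gap": opening from 0.0 (shut) to 1.0 (fully open).
Only numpy, scipy, OpenCV 4.12 (cv2) and the standard library are available. Lean on these libraries where they do the work, as an engineer would, in place of code of your own. Each camera call takes 0.05 s, during which the arm holds its last target. There are 200 camera calls.

TASK

Feed the pry bar over the fulcrum block into the pocket under the stuck sander's front edge until its tip is felt to touch the back. Press the handle down gently, the bar bearing on the fulcrum, to lever the edge up until it just meets the stop nuts without straining against them; do not push on the sander itself. The edge stays up by itself: slide the red-gripped packer's tongue well under it, flat on the bench beside the bar, let go, and leave jar, tin and screwdriver alone.

Things in the scene. Friction and masses are not known exactly. Their poses are not given: they have to be found in the camera images.
- mount: fixed to the bench: two upright steel studs (10 mm thick, 75 mm high, at x +30, y +-108 mm) with brass stop nuts through the sander's base, and two rear hinge brackets. It carries the sander. Origin on the bench top under the middle of the sander's front lower edge as it lies flat (the mouth of the pry pocket); x horizontal from the front edge into the machine, y along the front edge, z up.
- sander (a joint): tilt of the sander about a hinge along its rear lower edge, 200 mm behind the front edge. 0 = flat on the bench, 0.08 = front edge 16 mm up, hard on the stop nuts. It stays at whatever height it is left. Raising takes 30 to 45 N up at the front edge, i.e. 7 to 20 N down near the handle end of the bar, growing as it rises; against the nuts the force climbs steeply.
- front (a point): centre of the front upper edge of the sander's base (yellow mark), 34 mm above the bench when flat; rises with the sander. The grey base is 200 mm deep, 240 mm wide, 34 mm thick, about 5 kg with its blue motor and disc. It may be damaged if the bar bears on it with over 110 N (about 35 N near the handle end).
- pocket (a point): bottom centre of the back wall of the pry pocket, when flat. The pocket is a notch under the front edge, open to the front and to the bench: 49 mm wide, 17 mm high from the bench, 34 mm deep from the front edge to this wall.
- fulcrum: fixed fulcrum, screwed to the bench 50 to 65 mm in front of the sander: beech plate 50 x 80 x 12 mm with a 16 mm thick, 80 mm long steel rod along its y axis, rod centre 14 mm and top 22 mm above the bench. Origin on the bench under the middle of the rod; x points across the rod to the sander.
- bar: loose steel pry bar, 340 mm long, about 0.45 kg, lying over the fulcrum, handle end down on the bench, tip in the air just before the sander. Origin at mid length on its centre line; x along the bar to the tip, y across, z out of its top. Shaft 18 mm wide, 8 mm thick, the last 45 mm at the tip 6 mm thick (z -4 to +2). Balance point near x = -25 mm.
- bar_tip (a point): middle of the end face of the bar's tip (x +170 mm in the bar). To enter the pocket the handle is raised so that the bar slopes down to the tip by about 0.2 to 0.25 rad, still lying on the fulcrum. Once the tip is home the bar may be let go: it stays there, handle up, as its weight alone does not lift the sander.
- handle (a point): top face of the bar's orange handle, 30 mm from its end (x -140, z +8 mm in the bar), a good place to press. The handle runs from x = -170 to -60 mm and is 24 mm wide, 16 mm thick.
- packer: loose wooden packer, 0.09 kg: flat white tongue 36 mm wide and 10 mm thick from x = -24 to +40 mm and, at its rear (x = -48 to -24 mm), a red upright grip block 24 x 24 mm, 42 mm high. Origin on its underside; x along the tongue to its free end. The tongue passes under the front edge once that is 13 mm up (joint 0.066).
- tongue_tip (a point): centre of the free end of the packer's tongue (x +40 mm, 5 mm above the underside)
- jar: bystander: small amber jar, 46 mm across, 75 mm high, origin at the centre of its underside; it stands on one side of the bar, the packer on the other
- tin: bystander: green tin, 66 mm across, 90 mm high, origin at the centre of its underside
- driver: bystander: screwdriver with yellow handle lying on the bench
Things that resemble listed ones, but are neither listed nor needed, are in the scene too. What is shaped like the packer but black, blue or pink is not meant.

How it is judged:
By the outcome, as a careful person would: the job done as asked, in the order asked, and still so for the second after the job is handed in, with the robot touching nothing.
It also fails if it takes over 61 s, if anything falls off the work surface, if the arm or the gripper's body presses on something with over 40 N, if the wrist force passes 120 N, or if a joint passes its speed limit or range.

## Working session

There is one attempt and no reset: what is moved stays moved. The work goes in short steps, Python scripts to look and compute and a shell command to move; the robot and the scene stay as the last step left them, time stands still between calls to the robot, and variables do not carry over. Pictures are saved under pics/ and viewed, about 8 in all and at most 12, crops included, and the job is handed in when it is done.

```bash
mkdir -p pics; ls; python3 - <<'E'
from station import manip
import cv2, numpy as np
for n in ("scene","top"):
    im=manip.snapshot(n); cv2.imwrite(f"pics/{n}0.png",im[...,::-1])
    c=manip.camera_info(n); print(n,c)
print(manip.sense())
E
```

```text
pics
scene {'fx': 379.2169015816232, 'fy': 379.2169015816232, 'cx': 274.4408854952741, 'cy': 214.89427529412964, 'R': array([[-0.85927232,  0.51129991,  0.01494923],
       [ 0.3955833 ,  0.68276346, -0.61428651],
       [-0.32429142, -0.52192573, -0.78894145]]), 't': array([ 0.45682721, -0.2334089 ,  1.08430463])}
top {'fx': 398.3965648508, 'fy': 398.3965648508, 'cx': 280.6393717380369, 'cy': 210.38374992197754, 'R': array([[-0.0039866 , -0.99967377, -0.02522821],
       [-0.98744728,  0.0079189 , -0.15775032],
       [ 0.15789864,  0.02428264, -0.98715671]]), 't': array([0.07166204, 0.56465909, 0.86226659])}
{'t': 0.1, 'q': array([ 1.02354860e+00,  5.28368712e-01,  1.43377307e+00,  2.40571017e-05,
        1.18140202e+00, -1.78482200e-01]), 'qd': array([-0.00023479, -0.00109588, -0.00303787, -0.00221539, -0.00091514,
        0.00046289]), 'tau': array([-4.48585024e-04, -4.43308318e+01, -1.78586072e+01, -1.68141401e-04,
        3.91130467e-03, -2.98999183e-06]), 'tcp_pos': array([0.22508631, 0.58273068, 0.40383425]), 'tool_rot': array([ 8.24764046e-01,  5.65476185e-01, -8.94338373e-04,  3.89911152e-04]), 'force': array([-0.48581645,  0.98451937,  0.58285373]), 'ft_torque': array([-0.02759397, -0.0207363 , -0.0268599 ]), 'finger_gap': 1.0000712278359374}
```

View pics/scene0.png

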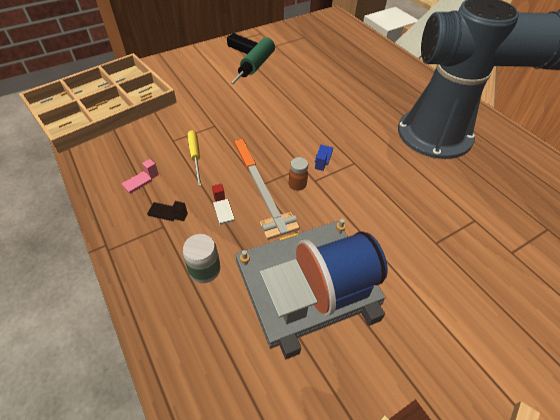

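View pics/top0.png

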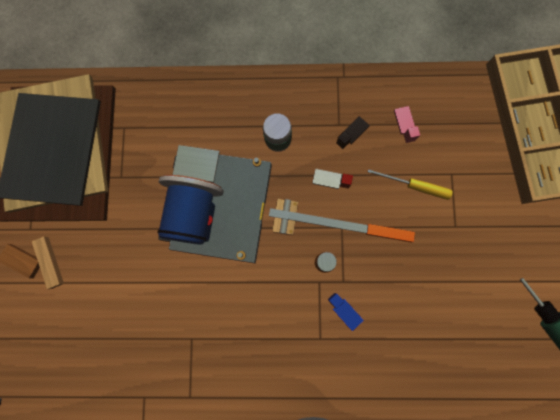

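Scene and top views: the sander is at top (215,205). The bar runs from its tip at (272,212) to the orange handle at (390,233), with the fulcrum at (285,217).
Things that could be taken for the packer, in top pixels: red grip with white tongue (332,179), black (352,131), pink (407,122), blue (345,311). I choose the red and white one. The jar is at (326,262), on the other side of the bar. Next is a close crop and the measurements.

```bash
cat > h.py <<'E'
import numpy as np, cv2
from station import manip
def ray(n,u,v,c=None):
    c=c or manip.camera_info(n); R=np.array(c["R"]);t=np.array(c["t"])
    x=(u-c["cx"])/c["fx"]; y=(v-c["cy"])/c["fy"]
    if n=="wrist":
        r=np.hypot(x,y); s=np.sin(r)/max(r,1e-9); d=np.array([x*s,y*s,np.cos(r)])
    else: d=np.array([x,y,1.])
    return -R.T@t, R.T@d
def onz(n,u,v,z,c=None):
    o,d=ray(n,u,v,c); return o+d*(z-o[2])/d[2]
def two(p1,p2):  # nearest point of two rays
    (o1,d1),(o2,d2)=p1,p2
    d1=d1/np.linalg.norm(d1); d2=d2/np.linalg.norm(d2)
    s=np.linalg.lstsq(np.c_[d1,-d2],o2-o1,rcond=None)[0]
    a=o1+s[0]*d1;b=o2+s[1]*d2
    return (a+b)/2,np.linalg.norm(a-b)
def proj(n,X):
    c=manip.camera_info(n); p=np.array(c["R"])@np.asarray(X)+c["t"]
    return c["fx"]*p[0]/p[2]+c["cx"], c["fy"]*p[1]/p[2]+c["cy"]
def blobs(im,lo,hi,amin=15):  # RGB image, HSV range
    m=cv2.inRange(cv2.cvtColor(im,cv2.COLOR_RGB2HSV),lo,hi)
    cs,_=cv2.findContours(m,cv2.RETR_EXTERNAL,cv2.CHAIN_APPROX_NONE)
    return sorted([c for c in cs if cv2.contourArea(c)>=amin],key=cv2.contourArea,reverse=True)
E
python3 - <<'E'
from h import *
for n in ("top","scene"):
    im=cv2.imread(f"pics/{n}0.png")[...,::-1].copy()
    x0,y0,x1,y1=(165,100,430,290) if n=="top" else (110,120,350,280)
    sub=np.zeros_like(im); sub[y0:y1,x0:x1]=im[y0:y1,x0:x1]
    for name,lo,hi in (("orange",(4,200,160),(12,255,255)),("red",(0,190,80),(3,255,230)),("red2",(175,150,80),(180,255,230)),("yellow",(22,150,120),(32,255,255)),("white",(0,0,200),(180,40,255))):
        for c in blobs(sub,lo,hi,6)[:4]:
            r=cv2.minAreaRect(c); print(n,name,cv2.contourArea(c),np.round(r[0],1),np.round(r[1],1),round(r[2],1),cv2.boxPoints(r).round(1).tolist())
im=cv2.imread("pics/top0.png")[100:290,165:430]
cv2.imwrite("pics/c1.png",cv2.resize(im,None,fx=3,fy=3,interpolation=cv2.INTER_CUBIC))
E
```

```text
top orange 373.0 [390.9 232.4] [46.   9.2] 9.8 [[367.5, 233.0], [369.0, 223.89999389648438], [414.3999938964844, 231.8000030517578], [412.79998779296875, 240.89999389648438]]
top red 62.0 [346.5 179. ] [8. 9.] 90.0 [[342.0, 175.0], [351.0, 175.0], [351.0, 183.0], [342.0, 183.0]]
top red 10.5 [209.9 220.1] [2.5 6.5] 11.3 [[208.0, 223.0], [209.3000030517578, 216.6999969482422], [211.8000030517578, 217.1999969482422], [210.5, 223.5]]
top yellow 118.5 [419.8 184.2] [20.6  7.3] 14.0 [[408.8999938964844, 185.1999969482422], [410.70001220703125, 178.1999969482422], [430.70001220703125, 183.1999969482422], [428.8999938964844, 190.1999969482422]]
top yellow 6.0 [261.5 210.5] [ 1.2 15.3] 9.5 [[259.70001220703125, 217.89999389648438], [262.20001220703125, 202.89999389648438], [263.29998779296875, 203.10000610351562], [260.79998779296875, 218.10000610351562]]
scene red 58.0 [217.7 190.4] [11.6  9.8] 78.7 [[211.6999969482422, 185.6999969482422], [221.3000030517578, 183.6999969482422], [223.60000610351562, 195.10000610351562], [214.0, 197.0]]
scene yellow 165.0 [192.5 143.7] [26.   8.2] 82.4 [[186.6999969482422, 131.3000030517578], [194.8000030517578, 130.1999969482422], [198.3000030517578, 156.0], [190.10000610351562, 157.10000610351562]]
scene white 554.0 [198. 247.] [24. 30.] 90.0 [[183.0, 235.0], [213.0, 235.0], [213.0, 259.0], [183.0, 259.0]]
scene white 270.0 [223.2 210.1] [21.  15.3] 73.3 [[212.89999389648438, 202.1999969482422], [227.60000610351562, 197.8000030517578], [233.60000610351562, 217.89999389648438], [218.89999389648438, 222.3000030517578]]
scene white 155.0 [319.3 259.8] [44.   6.5] 61.6 [[306.0, 242.0], [311.79998779296875, 238.89999389648438], [332.70001220703125, 277.6000061035156], [326.8999938964844, 280.70001220703125]]
```

View pics/c1.png

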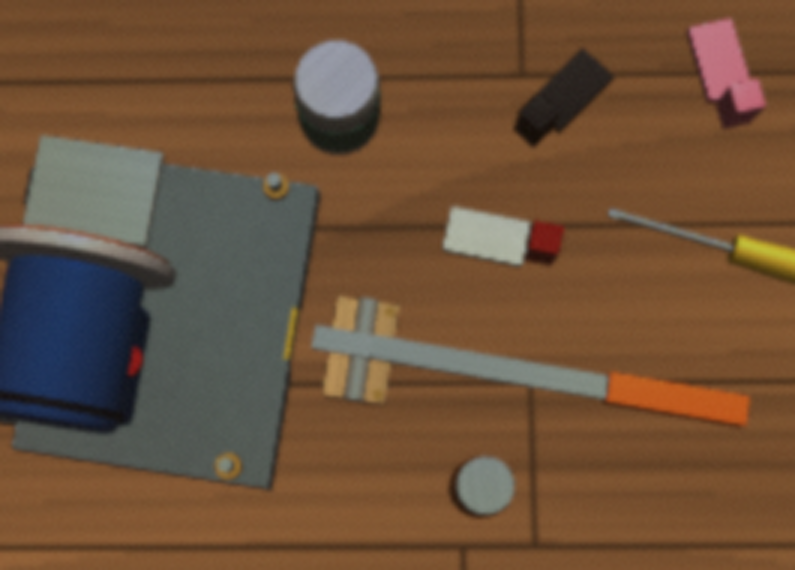

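The crop confirms the choice: white tongue with a red grip at crop (505,238). The bar tip is at crop (313,337), the yellow mark at (291,333), the rod ends at (368,299) and (355,398), and the jar at (484,486).

```bash
python3 - <<'E'
from h import *
np.set_printoptions(precision=1,suppress=True)
P=lambda u,v,z: onz("top",165+(u-1)/3,100+(v-1)/3,z)*1000
A=P(318,187,.034);B=P(270,488,.034);print("edge",A,B,"mid",(A+B)/2,"yellow",P(292,333,.034))
e=A-B;e/=np.linalg.norm(e); print("edge ang (y-axis of mount dir)",np.degrees(np.arctan2(e[1],e[0])),np.linalg.norm(A-B))
r1=P(368,299,.022);r2=P(355,398,.022);print("rod",r1,r2,(r1+r2)/2,np.degrees(np.arctan2(*(r1-r2)[1::-1])))
tip=(P(317,326,.032)+P(312,347,.032))/2; hf=(P(609,374,.022)+P(606,399,.022))/2; he=(P(748,397,.016)+P(745,425,.016))/2
print("tip",tip,"hf",hf,"he",he,np.linalg.norm(tip-he),np.linalg.norm(hf-he)); d=tip-he; print("bar ang",np.degrees(np.arctan2(d[1],d[0])))
print("grip top: ", P(546,238,.042), "tongue corners",[P(*c,.010) for c in((454,207),(444,249),(523,264),(531,219))])
print("jar top",P(484,486,.075),"tin",P(337,80,.09),"driver tip",P(611,212,.003))
for n,u,v in (("scene",217.7,190.4),):
    print(two(ray("top",346.5,179),ray("scene",u,v)))
E
```

```text
edge [682.6  91.6  34. ] [448.2 127.9  34. ] mid [565.4 109.8  34. ] yellow [566.6 111.7  34. ]
edge ang (y-axis of mount dir) -8.80266301798981 237.1443230096047
rod [595.  53.  22.] [517.3  63.6  22. ] [556.2  58.3  22. ] -7.7374835866690646
tip [564.1  94.4  32. ] hf [ 524.9 -130.9   22. ] he [ 505.9 -237.8   16. ] 337.6934777537504 108.7845113109235
bar ang 80.06341038190034
grip top:  [637.8 -84.4  42. ] tongue corners [array([671.7, -16.3,  10. ]), array([637.3,  -7.7,  10. ]), array([624.5, -70.2,  10. ]), array([661.2, -77.5,  10. ])]
jar top [447.7 -29.7  75. ] tin [749.   74.6  90. ] driver tip [ 668.1 -142.7    3. ]
(array([ 0.6, -0.1,  0. ]), np.float64(0.0023642964783473813))
```

```bash
python3 -m jog '[[[18,-48,0,-4.9],[18,-48,0,-4.9],[18,-48,0,-4.9],[18,-48,0,-4.9],[18,-48,0,-4.9],[18,-48,0,-4.9],[18,-48,0,-4.9],[18,-48,0,-4.9]]]' 80 && python3 -m jog '[[[18,-48,-15,-4.9],[18,-48,-15,-4.9],[18,-48,-15,-4.9],[18,-48,-15,-4.9],[18,-48,-15,-4.9],[18,-48,-15,-4.9],[18,-48,-15,-4.9],[18,-48,-15,-4.9]]]' && python3 - <<'E'
from h import *
import json
s=manip.sense();q=s["tool_rot"];print(s["tcp_pos"],np.degrees(np.arctan2(2*q[0]*q[1],q[0]**2-q[1]**2)),s["finger_gap"])
c=manip.camera_info("wrist");im=manip.snapshot("wrist");cv2.imwrite("pics/w1.png",im[...,::-1]);print(c)
for b in blobs(im,(4,180,120),(14,255,255),100)[:3]:
    bp=cv2.boxPoints(cv2.minAreaRect(b)); print(cv2.contourArea(b),bp.round(0).tolist(),[ (onz("wrist",*p,.019,c)*1000).round(0).tolist() for p in bp])
E
```

```text
t: 1.1
tcp_pos: [0.3695, 0.1974, 0.4046]
tool_rot: [0.967, 0.255, -0.0, 0.0]
force: [0.9, -0.4, -0.4]
finger_gap: 0.8
t: 2.1
tcp_pos: [0.5136, -0.1867, 0.2838]
tool_rot: [0.996, -0.085, -0.0, -0.0]
force: [0.2, 0.2, -0.1]
finger_gap: 0.8
[ 0.51355833 -0.18674824  0.28384178] -9.718151063336776 0.8004931788295654
{'fx': 325.19226210127806, 'fy': 325.19226210127806, 'cx': 274.8039206215733, 'cy': 203.8475998523106, 'R': array([[ 0.98538917, -0.17031494, -0.00100478],
       [-0.163668  , -0.94853145,  0.27111043],
       [-0.04712722, -0.26698483, -0.96254773]]), 't': array([-0.53645454, -0.09475211,  0.23574891])}
4097.5 [[261.0, 270.0], [261.0, 132.0], [295.0, 132.0], [295.0, 270.0]] [[493.0, -235.0, 19.0], [512.0, -129.0, 19.0], [536.0, -133.0, 19.0], [519.0, -240.0, 19.0]]
262.0 [[155.0, 34.0], [165.0, -1.0], [178.0, 3.0], [168.0, 37.0]] [[448.0, -39.0, 19.0], [460.0, -13.0, 19.0], [469.0, -19.0, 19.0], [457.0, -45.0, 19.0]]
```

View pics/w1.png

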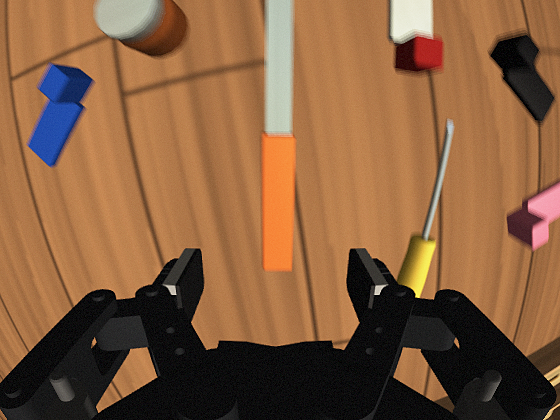

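The wrist view shows the orange handle at px 261–295 by 132–270, centred between the fingers, and the driver handle is clear at (415,265). I descend and grip.

```bash
python3 -m jog '[[[0.5,1,-16,0],[0.5,1,-16,0],[0.5,0,-16,0],[0,0,-16,0],[0,0,-16,0],[0,0,-16,0],[0,0,-8,0],[0,0,-3,0]]]' 60 && python3 -m jog '[[[0,0,0,0],[0,0,0,0],[0,0,0,0],[0,0,0,0],[0,0,0,0],[0,0,0,0],[0,0,0,0],[0,0,0,0]]]' 5 25
```

```text
t: 3.15
tcp_pos: [0.5147, -0.1831, 0.1771]
tool_rot: [0.997, -0.083, -0.0, -0.0]
force: [-0.4, -0.3, -0.2]
finger_gap: 0.602
t: 4.15
tcp_pos: [0.515, -0.1832, 0.1782]
tool_rot: [0.997, -0.083, 0.0, 0.0]
force: [0.2, -0.4, 6.3]
finger_gap: 0.264
```

```bash
python3 -m jog '[[[0,0,9,0],[0,0,9,0],[0,0,9,0],[0,0,9,0],[0,0,9,0],[0,0,9,0],[0,0,9,0],[0,0,9,0]]]' && python3 - <<'E'
from h import *
for n in ("scene","wrist"):
    im=manip.snapshot(n);cv2.imwrite(f"pics/{n}2.png",im[...,::-1])
s=cv2.imread("pics/scene2.png")[120:260,180:360]
w=cv2.imread("pics/wrist2.png")
s=cv2.resize(s,(540,420),interpolation=cv2.INTER_CUBIC)
cv2.imwrite("pics/c2.png",cv2.resize(np.hstack([s,w[:,150:410]]),(800,420)))
s=manip.sense();print(s["tcp_pos"],s["force"],s["ft_torque"])
E
```

```text
t: 5.15
tcp_pos: [0.5147, -0.183, 0.2503]
tool_rot: [0.997, -0.083, -0.0, -0.0]
force: [0.1, 0.8, -3.2]
finger_gap: 0.272
[ 0.51509753 -0.18321562  0.2508522 ] [-0.91471664  0.22122995 -3.87613791] [-0.30960936  0.00960217  0.01924845]
```

View pics/c2.png

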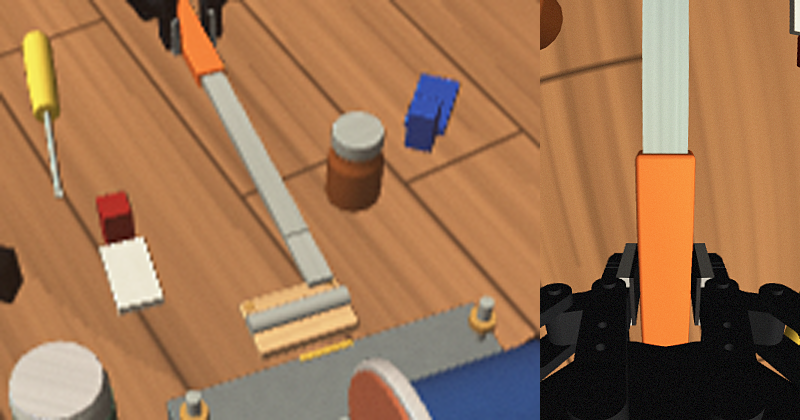

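The crop shows the tip at crop (318,280), behind and above the rod. The moment of 0.31 N m and 3.9 N say the pads hold the bar rigidly, so it was lifted whole and did not pivot. I lower it with a lighter grip and will re-grip at the very end of the handle, where it must pivot.

```bash
python3 -m jog '[[[0,0,-12,0],[0,0,-12,0],[0,0,-12,0],[0,0,-12,0],[0,0,-12,0],[0,0,-8,0],[0,0,-2,0],[0,0,0,0]]]' - 20 && python3 - <<'E'
from h import *
np.set_printoptions(precision=3,suppress=True)
s=manip.sense();print(s["tcp_pos"],s["force"],s["ft_torque"])
im=manip.snapshot("top");cv2.imwrite("pics/top3.png",im[...,::-1])
s=cv2.imread("pics/top3.png")[130:270,240:430]
cv2.imwrite("pics/c3.png",cv2.resize(s,None,fx=4,fy=4,interpolation=cv2.INTER_CUBIC))
E
```

```text
t: 6.25
tcp_pos: [0.5148, -0.183, 0.1799]
tool_rot: [0.997, -0.083, 0.0, -0.0]
force: [-0.2, 0.2, -1.8]
finger_gap: 0.277
[ 0.515 -0.183  0.18 ] [-0.19   0.182 -1.837] [ 0.299 -0.018  0.032]
```

View pics/c3.png

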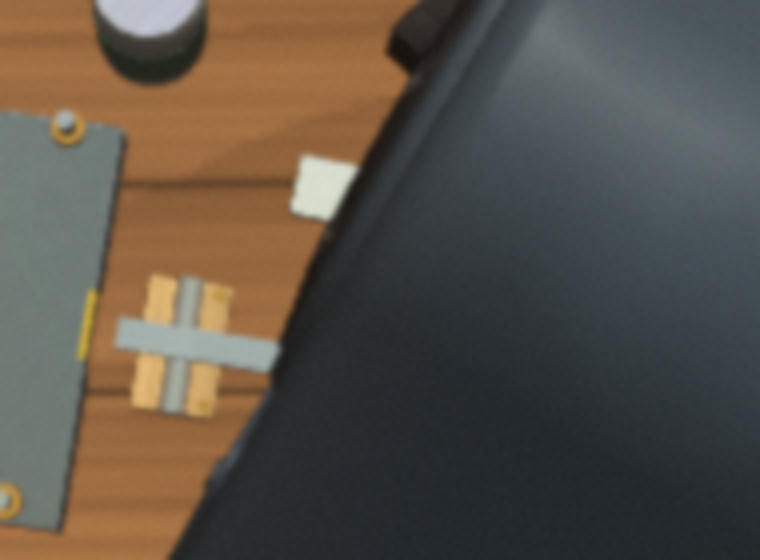

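```bash
python3 -m jog '[[[0,0,0,0],[0,0,0,0],[-2,-8,2,0],[-2,-12,1,0],[-2,-12,0,0],[-1,-12,0,0],[-1,-5,-1,0],[0,0,0,0]]]' 50 && python3 -m jog '[[[0,0,0,0],[0,0,0,0],[0,0,0,0],[0,0,0,0],[0,0,0,0],[0,0,0,0],[0,0,4,0],[0,0,4,0]]]' 5 20 && python3 -m jog '[[[0,1,8,0],[0,1,8,0],[0,1,8,0],[0,0,8,0],[0,0,8,0],[0,0,8,0],[0,0,4,0],[0,0,0,0]]]' && python3 - <<'E'
from h import *
np.set_printoptions(precision=3,suppress=True)
s=manip.sense();print(s["tcp_pos"],s["force"],s["ft_torque"])
for n in ("scene","wrist"):
    im=manip.snapshot(n);cv2.imwrite(f"pics/{n}4.png",im[...,::-1])
s=cv2.imread("pics/scene4.png")[120:260,180:360]
cv2.imwrite("pics/c4.png",cv2.resize(s,(720,560),interpolation=cv2.INTER_CUBIC))
E
```

```text
t: 7.3
tcp_pos: [0.5066, -0.2325, 0.1815]
tool_rot: [0.997, -0.084, -0.0, -0.0]
force: [0.1, -0.0, -0.4]
finger_gap: 0.501
t: 8.3
tcp_pos: [0.5068, -0.232, 0.1896]
tool_rot: [0.997, -0.083, -0.0, -0.0]
force: [0.2, 0.4, -2.5]
finger_gap: 0.269
t: 9.3
tcp_pos: [0.5068, -0.2291, 0.242]
tool_rot: [0.997, -0.083, 0.0, 0.0]
force: [-0.4, -0.4, -3.3]
finger_gap: 0.268
[ 0.507 -0.229  0.242] [-0.449 -0.409 -3.298] [-0.153  0.025 -0.017]
```

View pics/c4.png

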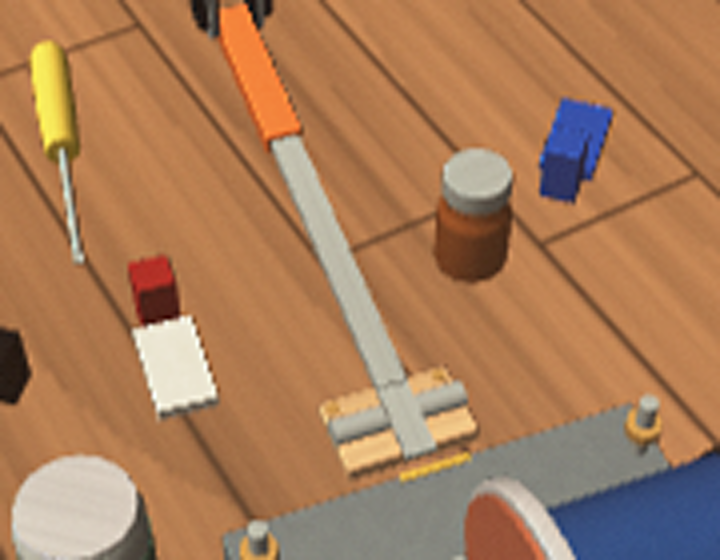

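The crop shows the bar lying on the rod with the grip at the handle end, so it now pivots. Its tip is at crop (418,445), just before the yellow mark. I lift to about 0.23 rad and start feeding.

```bash
python3 -m jog '[[[0,0,8,0],[0,0,8,0],[0,0,7,0],[0,0,2,0],[0,0,0,0],[0.8,5,-1,0],[0.9,5,-1,0],[0.9,5,-1,0]]]' && python3 -m jog '[[[0.8,5,-1,0],[0.9,5,-1,0],[0.9,5,-1,0],[0.8,4,-1,0],[0.7,4,-1,0],[0.7,4,-1,0],[0,0,0,0],[0,0,0,0]]]'; python3 - <<'E'
from h import *
np.set_printoptions(precision=3,suppress=True)
s=manip.sense();print(s["tcp_pos"],s["force"],s["ft_torque"])
E
```

```text
t: 10.4
tcp_pos: [0.5094, -0.2136, 0.2634]
tool_rot: [0.997, -0.083, -0.0, -0.0]
force: [0.5, -0.7, -3.3]
finger_gap: 0.272
t: 11.4
tcp_pos: [0.5141, -0.1868, 0.2576]
tool_rot: [0.997, -0.083, -0.0, -0.0]
force: [0.5, 0.6, -4.3]
finger_gap: 0.273
[ 0.514 -0.187  0.258] [ 0.471  0.594 -4.302] [-0.04  -0.015  0.001]
```

```bash
python3 -m jog '[[[0.2,1.2,-0.2,0],[0.2,1.2,-0.2,0],[0.2,1.2,-0.2,0],[0.2,1.2,-0.2,0],[0.2,1.2,-0.2,0],[0.2,1.2,-0.2,0],[0.1,0.6,0,0],[0,0,0,0]]]'
```

```text
t: 12.4
tcp_pos: [0.5155, -0.1791, 0.2565]
tool_rot: [0.997, -0.083, -0.0, -0.0]
force: [0.1, -1.1, -2.8]
finger_gap: 0.273
```

```bash
python3 -m jog '[[[0.1,0.7,-0.2,0],[0.1,0.7,-0.1,0],[0.1,0.7,-0.2,0],[0.1,0.6,0,0],[0,0,0,0],[0,0,0,0],[0,0,0,0],[0,0,0,0]]]'
```

```text
t: 13.4
tcp_pos: [0.5159, -0.1764, 0.256]
tool_rot: [0.997, -0.083, -0.0, -0.0]
force: [0.2, 0.3, -2.5]
finger_gap: 0.274
```

```bash
python3 -m jog '[[[0.1,0.7,-0.2,0],[0.1,0.7,-0.1,0],[0.1,0.7,-0.2,0],[0.1,0.6,0,0],[0,0,0,0],[0,0,0,0],[0,0,0,0],[0,0,0,0]]]'
```

```text
t: 14.4
tcp_pos: [0.5163, -0.1738, 0.2555]
tool_rot: [0.997, -0.083, -0.0, -0.0]
force: [-0.7, -0.2, -2.5]
finger_gap: 0.267
```

```bash
python3 -m jog '[[[0.1,0.7,-0.2,0],[0.1,0.7,-0.1,0],[0.1,0.7,-0.2,0],[0.1,0.6,0,0],[0,0,0,0],[0,0,0,0],[0,0,0,0],[0,0,0,0]]]'; python3 - <<'E'
from h import *
np.set_printoptions(precision=3,suppress=True)
s=manip.sense();print(s["tcp_pos"],s["force"],s["ft_torque"])
for n in ("scene","wrist"):
    im=manip.snapshot(n);cv2.imwrite(f"pics/{n}5.png",im[...,::-1])
s=cv2.imread("pics/scene5.png")[120:260,180:360]
s=cv2.resize(s,(540,420),interpolation=cv2.INTER_CUBIC)
cv2.imwrite("pics/c5.png",np.hstack([s,cv2.imread("pics/wrist5.png")[:,150:410]]))
E
```

```text
t: 15.4
tcp_pos: [0.5171, -0.1723, 0.2555]
tool_rot: [0.997, -0.083, 0.001, 0.001]
force: [-0.2, -6.6, -0.9]
finger_gap: 0.274
[ 0.517 -0.172  0.255] [-0.161 -6.593 -0.934] [-1.155  0.237  0.044]
```

View pics/c5.png

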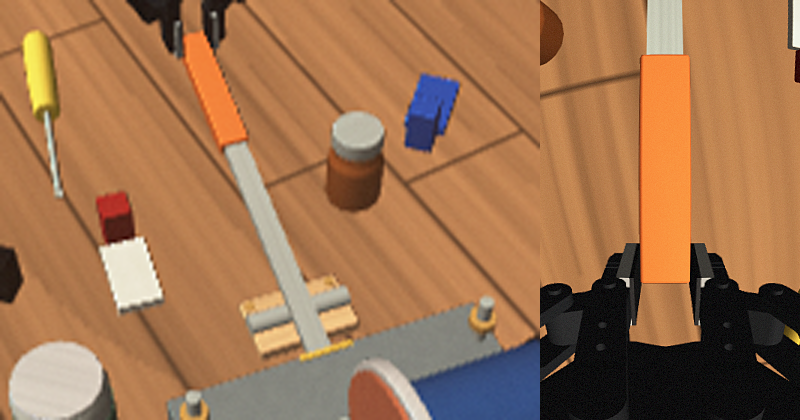

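The picture shows the tip inside the pocket under the yellow mark (crop 328,345), and the force of −6.6 N along the feed says it touches the back. I let go, shut the fingers and come over the pressing point.

```bash
python3 -m jog '[[[0,0,0,0],[0,0,0,0],[0,0,0,0],[0,0,13,0],[0,0,13,0],[0,0,14,0],[2,12,0,0],[2,12,0,0]]]' 50 && python3 -m jog '[[[0,0,0,0],[0,0,0,0],[0,0,0,0],[0,0,0,0],[0,0,-10,0],[0,0,-10,0],[0,0,-8,0],[0,0,0,0]]]' 0 60; python3 - <<'E'
from h import *
np.set_printoptions(precision=3,suppress=True)
c=manip.camera_info("wrist");im=manip.snapshot("wrist");cv2.imwrite("pics/wrist6.png",im[...,::-1])
s=manip.sense();print(s["tcp_pos"],s["force"])
for b in blobs(im,(4,180,120),(14,255,255),100)[:2]: print(cv2.boxPoints(cv2.minAreaRect(b)).round().tolist())
for n in("scene","top"): cv2.imwrite(f"pics/{n}6.png",manip.snapshot(n)[...,::-1])
E
```

```text
t: 16.5
tcp_pos: [0.5206, -0.1462, 0.2952]
tool_rot: [0.997, -0.083, -0.0, -0.0]
force: [-0.5, -0.1, -0.3]
finger_gap: 0.504
t: 17.5
tcp_pos: [0.5204, -0.147, 0.2659]
tool_rot: [0.997, -0.083, -0.001, -0.0]
force: [0.2, 0.5, -0.6]
finger_gap: -0.002
[ 0.521 -0.147  0.266] [0.246 0.554 0.329]
[[255.0, 110.0], [300.0, 110.0], [300.0, 252.0], [255.0, 252.0]]
[[132.0, 98.0], [138.0, 34.0], [165.0, 37.0], [159.0, 101.0]]
```

```bash
python3 -m jog '[[[0,0,-2,0],[0,0,-2,0],[0,0,-2,0],[0,0,-2,0],[0,0,-2,0],[0,-0.4,-2,0],[0,-0.4,-2,0],[0,-0.4,-2,0]]]' 
```

```text
t: 18.65
tcp_pos: [0.5208, -0.1484, 0.2513]
tool_rot: [0.997, -0.083, 0.0, 0.0]
force: [-1.4, 0.7, 5.9]
finger_gap: -0.001
```

```bash
python3 -m jog '[[[0,-0.3,-1.5,0],[0,-0.3,-1.5,0],[0,-0.3,-1.5,0],[0,-0.3,-1.5,0],[0,-0.3,-1.5,0],[0,-0.3,-1.5,0],[0,0,0,0],[0,0,0,0]]]'; python3 - <<'E'
from h import *
np.set_printoptions(precision=2,suppress=True)
print(manip.sense()["force"],manip.sense()["tcp_pos"]*1000)
for n in("scene","top"): cv2.imwrite(f"pics/{n}7.png",manip.snapshot(n)[...,::-1])
E
```

```text
t: 19.65
tcp_pos: [0.5209, -0.1502, 0.2435]
tool_rot: [0.997, -0.083, 0.001, 0.0]
force: [-1.3, 0.3, 12.3]
finger_gap: 0.002
[-1.28  0.33 12.34] [ 520.92 -150.24  243.46]
```

```bash
cat > tilt.py <<'E'
import sys; from h import *
def yc(f,n):
    h=cv2.cvtColor(cv2.imread(f),cv2.COLOR_BGR2HSV).astype(float)
    x0,y0,x1,y1=(285,215,345,250) if n=="scene" else (245,190,280,230)
    s=h[y0:y1,x0:x1]; w=np.where((abs(s[...,0]-26)<7),np.clip(s[...,1]*s[...,2]/255-60,0,None),0)
    vv,uu=np.mgrid[y0:y1,x0:x1]; return np.array([(w*uu).sum(),(w*vv).sum()])/w.sum(),w.sum()
ax=np.array([np.cos(np.radians(81.2)),np.sin(np.radians(81.2)),0]); 
for n in ("scene","top"):
    p0,_=yc(f"pics/{n}0.png",n); X0=onz(n,*p0,.034); hp=X0+ax*.2-[0,0,.034]
    def pt(th):
        d=-.2*np.cos(th)+.034*np.sin(th); z=.2*np.sin(th)+.034*np.cos(th)
        return hp+ax*d+[0,0,z]
    g=np.array([proj(n,pt(t)) for t in (0,.08)])
    for k in sys.argv[1:]:
        p,w=yc(f"pics/{n}{k}.png",n); e=g[1]-g[0]
        print(n,k,p.round(2),"w",int(w),"d",(p-p0).round(2),"full",e.round(2),"theta %.4f"%(.08*(p-p0)@e/(e@e)))
E
python3 tilt.py 6 7; python3 -m jog '[[[0,-0.3,-1.5,0],[0,-0.3,-1.5,0],[0,-0.2,-1.5,0],[0,-0.2,-1.5,0],[0,-0.2,-1.5,0],[0,-0.2,-1.5,0],[0,0,0,0],[0,0,0,0]]]'; python3 - <<'E'
from h import *
for n in("scene","top"): cv2.imwrite(f"pics/{n}8.png",manip.snapshot(n)[...,::-1])
E
python3 tilt.py 8
```

```text
scene 6 [290.7  235.51] w 2136 d [-0.19  0.02] full [ 1.   -3.07] theta -0.0020
scene 7 [290.73 235.2 ] w 2158 d [-0.15 -0.29] full [ 1.   -3.07] theta 0.0057
top 6 [nan nan] w 0 d [nan nan] full [-1.96 -1.31] theta nan
top 7 [nan nan] w 0 d [nan nan] full [-1.96 -1.31] theta nan
t: 20.75
tcp_pos: [0.5211, -0.152, 0.2347]
tool_rot: [0.997, -0.083, 0.001, 0.001]
force: [-2.1, 0.3, 13.3]
finger_gap: -0.002
scene 8 [290.72 234.86] w 2170 d [-0.17 -0.63] full [ 1.   -3.07] theta 0.0136
top 8 [nan nan] w 0 d [nan nan] full [-1.96 -1.31] theta nantilt.py:6: RuntimeWarning: invalid value encountered in divide
  vv,uu=np.mgrid[y0:y1,x0:x1]; return np.array([(w*uu).sum(),(w*vv).sum()])/w.sum(),w.sum()
tilt.py:6: RuntimeWarning: invalid value encountered in divide
  vv,uu=np.mgrid[y0:y1,x0:x1]; return np.array([(w*uu).sum(),(w*vv).sum()])/w.sum(),w.sum()
```

```bash
sed -i 's/(285,215,345,250)/(272,222,310,247)/; s/abs(s\[...,0\]-26)<7/abs(s[...,0]-26)<5/; s/("scene","top"):/("scene",):/' tilt.py; sed -i 's/-60,0,None/-90,0,None/' tilt.py
python3 tilt.py 6 7 8; python3 -m jog '[[[0,-0.2,-1.5,0],[0,-0.2,-1.5,0],[0,-0.2,-1.5,0],[0,-0.2,-1.5,0],[0,-0.2,-1.5,0],[0,-0.2,-1.5,0],[0,0,0,0],[0,0,0,0]]]'; python3 - <<'E'
from h import *
for n in("scene",): cv2.imwrite(f"pics/{n}9.png",manip.snapshot(n)[...,::-1])
E
python3 tilt.py 9
```

```text
scene 6 [285.2  237.14] w 418 d [-0.17 -0.11] full [ 0.91 -3.05] theta 0.0015
scene 7 [284.62 236.87] w 339 d [-0.75 -0.39] full [ 0.91 -3.05] theta 0.0039
scene 8 [284.95 236.68] w 242 d [-0.43 -0.57] full [ 0.91 -3.05] theta 0.0107
t: 21.85
tcp_pos: [0.5212, -0.1534, 0.2256]
tool_rot: [0.997, -0.083, 0.001, 0.001]
force: [-1.4, -1.9, 11.6]
finger_gap: 0.002
scene 9 [288.85 234.99] w 380 d [ 3.47 -2.27] full [ 0.91 -3.05] theta 0.0794
```

```bash
python3 -m jog '[[[0,-0.1,-1.5,0],[0,-0.1,-1.5,0],[0,-0.1,-1.5,0],[0,-0.1,-1.5,0],[0,-0.1,-1.5,0],[0,-0.1,-1.5,0],[0,0,0,0],[0,0,0,0]]]'; cat > flow.py <<'E'
import sys; from h import *
# sander motion in the scene view by LK from the first picture, motor/disc/base features -> tilt
g=lambda k: cv2.imread(f"pics/scene{k}.png",0)
m=np.zeros((420,560),np.uint8); m[235:330,262:385]=255
p0=cv2.goodFeaturesToTrack(g(0),60,.02,5,mask=m)
ax=np.array([np.cos(np.radians(81.2)),np.sin(np.radians(81.2)),0]); O=np.array([.566,.111,0])
for k in sys.argv[1:]:
    p,st,_=cv2.calcOpticalFlowPyrLK(g(0),g(k),p0,None,winSize=(11,11),maxLevel=2)
    th=[]
    for a,b,s in zip(p0[:,0],p[:,0],st[:,0]):
        if not s: continue
        X=onz("scene",*a.astype(float),.06); d=(X-O)@ax-.2; z=X[2]   # relative to hinge
        v=ax*z+np.array([0,0,-d])      # dX/dtheta
        e=np.array(proj("scene",X+v*.05))-proj("scene",X-v*.05); e*=10
        if np.linalg.norm(e)>20: th.append((b-a)@e/(e@e))
    print(k,len(th),"theta median %.4f"%np.median(th),np.percentile(th,[25,75]).round(4))
E
python3 - <<'E'
from h import *
for n in("scene",): cv2.imwrite(f"pics/{n}10.png",manip.snapshot(n)[...,::-1])
E
python3 flow.py 6 7 8 9 10
```

```text
t: 22.9
tcp_pos: [0.5213, -0.1543, 0.2166]
tool_rot: [0.997, -0.083, 0.002, 0.001]
force: [-1.5, -2.4, 9.9]
finger_gap: -0.002
6 55 theta median -0.0002 [-0.0016  0.0026]
7 55 theta median 0.0043 [0.0008 0.017 ]
8 55 theta median 0.0087 [0.0015 0.0384]
9 55 theta median 0.0134 [0.0056 0.0616]
10 55 theta median 0.0218 [0.0084 0.0844]
```

```bash
python3 - <<'E'
from h import *
w=manip.snapshot("wrist")[...,::-1]
s=cv2.resize(cv2.imread("pics/scene10.png")[190:290,220:350],(546,420),interpolation=cv2.INTER_CUBIC)
cv2.imwrite("pics/c10.png",np.hstack([s,w[:,150:400]]))
E
```

```text
(no output)
```

View pics/c10.png

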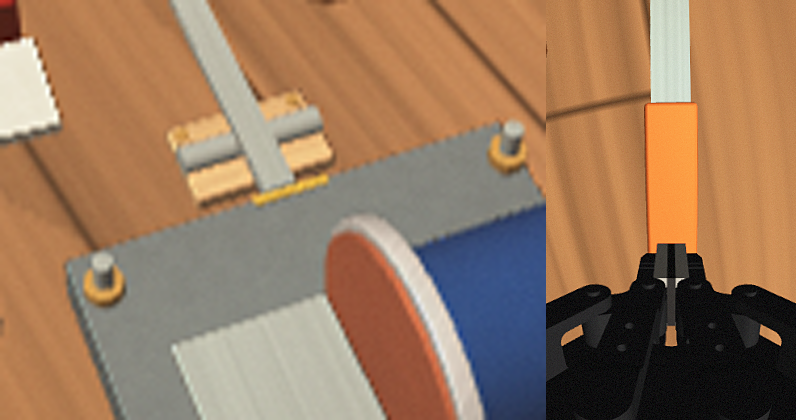

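The picture shows the bar still in the pocket under the yellow mark (crop 290,190), the edge part way up, and the fingertips on the handle. I go on more finely.

```bash
python3 -m jog '[[[0,-0.1,-1.2,0],[0,0,-1.2,0],[0,-0.1,-1.2,0],[0,0,-1.2,0],[0,-0.1,-1.2,0],[0,0,0,0],[0,0,0,0],[0,0,0,0]]]'
```

```text
t: 24.0
tcp_pos: [0.5213, -0.1546, 0.2112]
tool_rot: [0.997, -0.083, 0.002, 0.001]
force: [-2.8, -1.2, 14.9]
finger_gap: 0.001
```

```bash
python3 -m jog '[[[0,0,-1,0],[0,0,-1,0],[0,0,-1,0],[0,0,-1,0],[0,0,0,0],[0,0,0,0],[0,0,0,0],[0,0,0,0]]]'; python3 - <<'E'
from h import *
for n in("scene",): cv2.imwrite(f"pics/{n}11.png",manip.snapshot(n)[...,::-1])
E
python3 flow.py 9 10 11
```

```text
t: 25.0
tcp_pos: [0.5214, -0.1547, 0.2074]
tool_rot: [0.997, -0.083, 0.002, 0.002]
force: [-3.5, -2.4, 16.3]
finger_gap: 0.0
9 55 theta median 0.0134 [0.0056 0.0616]
10 55 theta median 0.0218 [0.0084 0.0844]
11 55 theta median 0.0280 [0.0101 0.1312]
```

```bash
cat > pt.py <<'E'
import sys; from h import *
g=lambda k: cv2.imread(f"pics/scene{k}.png",0)
ax=np.array([np.cos(np.radians(81.2)),np.sin(np.radians(81.2)),0]); ay=np.array([-ax[1],ax[0],0]); O=np.array([.566,.111,0])
def pos(x,y,z,th):  # mount coords of a sander point, tilted about the rear lower edge
    d=x-.2; return O+ax*(.2+d*np.cos(th)+z*np.sin(th))+ay*y+np.array([0,0,-d*np.sin(th)+z*np.cos(th)])
P=[(0,y,.034) for y in np.r_[-.115:-.075:.005,-.02:.021:.01,.05:.116:.005]]
n=np.array([1,0])
for k in sys.argv[1:]:
    out=[]
    for X in P:
        a=np.array(proj("scene",pos(*X,0))); e=np.array(proj("scene",pos(*X,.08)))-a
        # edge normal; match intensity profile along it
        b=np.array(proj("scene",pos(X[0],X[1]+.004,X[2],0)))-a; nn=np.array([-b[1],b[0]])/np.linalg.norm(b); nn*=np.sign(nn@e)
        t=np.arange(-9,12,.1)
        def prof(im):
            q=np.float32([a+nn*s for s in t]); return cv2.remap(cv2.GaussianBlur(im,(3,3),0),q[:,0].reshape(1,-1),q[:,1].reshape(1,-1),cv2.INTER_CUBIC)[0].astype(float)
        p0,p1=prof(g(0)),prof(g(k)); c=slice(50,135)  # -4..4.5 px
        r=[((p0[c]-p1[50+s:135+s])**2).mean() for s in range(-20,71)]
        out.append(.08*((np.argmin(r)-20)*.1)/(nn@e))
    print(k,"theta %.4f"%np.median(out),np.round(np.sort(out),3).tolist())
E
python3 pt.py 6 7 8 9 10 11
```

```text
6 theta -0.0031 [-0.063, -0.063, -0.062, -0.062, -0.061, -0.047, -0.031, -0.022, -0.016, -0.015, -0.006, -0.006, -0.003, -0.003, -0.003, 0.0, 0.0, 0.0, 0.0, 0.0, 0.0, 0.003, 0.006, 0.009, 0.021, 0.03, 0.144, 0.217]
7 theta 0.0000 [-0.063, -0.062, -0.062, -0.062, -0.061, -0.047, -0.038, -0.025, -0.021, -0.012, -0.009, -0.009, 0.0, 0.0, 0.0, 0.0, 0.003, 0.003, 0.006, 0.006, 0.009, 0.012, 0.015, 0.019, 0.039, 0.065, 0.128, 0.214]
8 theta 0.0030 [-0.063, -0.062, -0.062, -0.062, -0.061, -0.031, -0.024, -0.013, -0.006, -0.003, -0.003, 0.0, 0.0, 0.003, 0.003, 0.003, 0.006, 0.009, 0.009, 0.009, 0.012, 0.013, 0.015, 0.03, 0.045, 0.065, 0.131, 0.217]
9 theta 0.0074 [-0.063, -0.063, -0.062, -0.062, -0.061, -0.05, -0.044, -0.006, -0.003, 0.0, 0.0, 0.0, 0.0, 0.006, 0.009, 0.009, 0.009, 0.012, 0.015, 0.015, 0.019, 0.021, 0.036, 0.042, 0.053, 0.128, 0.185, 0.217]
10 theta 0.0147 [-0.063, -0.062, -0.062, -0.061, -0.059, -0.057, -0.05, 0.0, 0.003, 0.003, 0.003, 0.009, 0.009, 0.015, 0.015, 0.015, 0.016, 0.016, 0.018, 0.025, 0.028, 0.03, 0.042, 0.045, 0.062, 0.072, 0.09, 0.095]
11 theta 0.0152 [-0.063, -0.062, -0.062, -0.061, -0.044, -0.032, -0.031, -0.025, -0.003, 0.006, 0.009, 0.012, 0.012, 0.015, 0.016, 0.022, 0.024, 0.028, 0.031, 0.031, 0.036, 0.044, 0.06, 0.062, 0.077, 0.077, 0.128, 0.192]
```

The image tilt estimates are too coarse to use, since the full travel is about 3 px. The force ramp will decide.

```bash
python3 -m jog '[[[0,0,-0.8,0],[0,0,-0.8,0],[0,0,-0.8,0],[0,0,-0.8,0],[0,0,0,0],[0,0,0,0],[0,0,0,0],[0,0,0,0]]]'
```

```text
t: 26.05
tcp_pos: [0.5215, -0.1548, 0.2044]
tool_rot: [0.997, -0.083, 0.002, 0.002]
force: [-1.5, -2.3, 18.5]
finger_gap: 0.0
```

```bash
python3 -m jog '[[[0,0,-0.6,0],[0,0,-0.6,0],[0,0,-0.6,0],[0,0,0,0],[0,0,0,0],[0,0,0,0],[0,0,0,0],[0,0,0,0]]]'
```

```text
t: 27.05
tcp_pos: [0.5216, -0.1548, 0.2027]
tool_rot: [0.997, -0.083, 0.002, 0.002]
force: [-3.6, -2.4, 18.5]
finger_gap: -0.001
```

```bash
python3 -m jog '[[[0,0,-0.6,0],[0,0,-0.6,0],[0,0,-0.6,0],[0,0,0,0],[0,0,0,0],[0,0,0,0],[0,0,0,0],[0,0,0,0]]]'
```

```text
t: 28.05
tcp_pos: [0.5217, -0.1549, 0.2009]
tool_rot: [0.997, -0.083, 0.002, 0.002]
force: [-2.1, -2.3, 18.8]
finger_gap: -0.0
```

```bash
python3 -m jog '[[[0,0,-0.5,0],[0,0,-0.5,0],[0,0,0,0],[0,0,0,0],[0,0,0,0],[0,0,0,0],[0,0,0,0],[0,0,0,0]]]'
```

```text
t: 29.05
tcp_pos: [0.5217, -0.1549, 0.2]
tool_rot: [0.997, -0.083, 0.003, 0.002]
force: [-3.2, -2.1, 18.7]
finger_gap: -0.001
```

```bash
python3 -m jog '[[[0,0,-0.5,0],[0,0,-0.5,0],[0,0,-0.5,0],[0,0,-0.4,0],[0,0,0,0],[0,0,0,0],[0,0,0,0],[0,0,0,0]]]'
```

```text
t: 30.05
tcp_pos: [0.5218, -0.1549, 0.1981]
tool_rot: [0.997, -0.083, 0.003, 0.002]
force: [-1.8, -2.4, 18.7]
finger_gap: 0.003
```

```bash
python3 -m jog '[[[0,0,-0.4,0],[0,0,-0.4,0],[0,0,-0.4,0],[0,0,0,0],[0,0,0,0],[0,0,0,0],[0,0,0,0],[0,0,0,0]]]'; python3 - <<'E'
from h import *
for n in("scene",): cv2.imwrite(f"pics/{n}12.png",manip.snapshot(n)[...,::-1])
E
python3 flow.py 10 11 12
```

```text
t: 31.05
tcp_pos: [0.5219, -0.155, 0.1975]
tool_rot: [0.997, -0.083, 0.003, 0.002]
force: [-2.5, -1.5, 23.2]
finger_gap: 0.002
10 55 theta median 0.0218 [0.0084 0.0844]
11 55 theta median 0.0280 [0.0101 0.1312]
12 55 theta median 0.0445 [0.0145 0.1706]
```

The force climbed from 18.7 to 23 N over 0.6 mm, so the edge has met the nuts. I stop pressing, lift off and go over the packer.

```bash
python3 -m jog '[[[0,0,15,0],[0,0,40,0],[0,0,47,0],[24,14,0,0],[31,19,0,0],[31,19,0,0],[31,17,0,1],[0,0,0,0]]]'; python3 - <<'E'
from h import *
np.set_printoptions(precision=1,suppress=True)
c=manip.camera_info("wrist");s=manip.sense();im=manip.snapshot("wrist");cv2.imwrite("pics/wrist13.png",im[...,::-1])
print(s["tcp_pos"]*1000)
for lo,hi,z in (((0,150,100),(6,255,255),.042),((0,0,150),(180,60,255),.01)):
  for b in blobs(im,lo,hi,150)[:4]:
    bp=cv2.boxPoints(cv2.minAreaRect(b)); print(cv2.contourArea(b),bp.round().tolist(),[(onz("wrist",*p,z,c)*1000).round(1)[:2].tolist() for p in bp])
cv2.imwrite("pics/scene13.png",manip.snapshot("scene")[...,::-1]);cv2.imwrite("pics/top13.png",manip.snapshot("top")[...,::-1])
v=cv2.resize(cv2.imread("pics/scene13.png")[190:290,220:350],(546,420),interpolation=cv2.INTER_CUBIC)
cv2.imwrite("pics/c13.png",np.hstack([v,im[:,150:400,::-1]]))
E
```

```text
t: 32.1
tcp_pos: [0.6392, -0.0832, 0.2959]
tool_rot: [0.997, -0.073, 0.001, 0.0]
force: [-0.1, -0.2, -1.2]
finger_gap: -0.001
[639.2 -83.2 295.9]
936.0 [[255.0, 227.0], [257.0, 196.0], [289.0, 198.0], [287.0, 229.0]] [[622.5, -91.7], [627.7, -69.1], [650.1, -74.0], [645.5, -96.8]]
4869.0 [[96.0, 1.0], [149.0, -1.0], [157.0, 222.0], [104.0, 224.0]] [[511.5, 118.3], [561.7, 102.3], [535.1, -86.5], [481.1, -81.3]]
3490.0 [[250.0, 186.0], [256.0, 106.0], [302.0, 109.0], [296.0, 189.0]] [[620.9, -67.7], [635.3, -5.8], [669.9, -13.5], [656.9, -75.8]]
1899.5 [[538.0, 0.0], [558.0, -0.0], [561.0, 287.0], [541.0, 287.0]] [[934.2, 87.8], [971.7, 94.3], [987.6, -250.1], [942.7, -237.1]]
1309.5 [[-4.0, 172.0], [28.0, 163.0], [41.0, 213.0], [8.0, 221.0]] [[351.5, -6.8], [405.7, -9.3], [405.4, -60.7], [350.0, -62.4]]
```

View pics/c13.png

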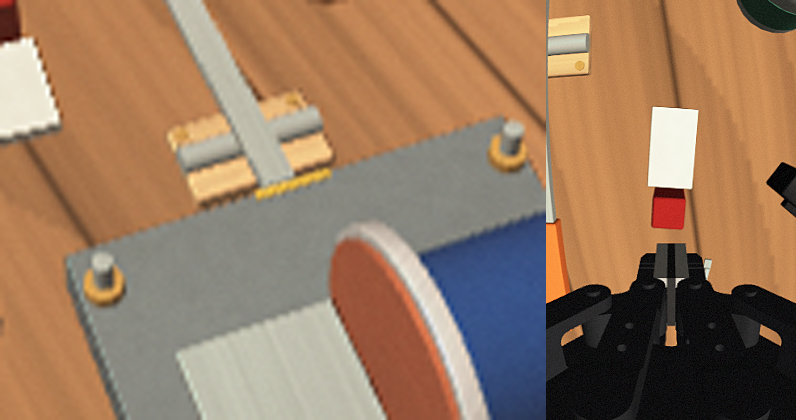

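The edge stays up and the bar lies in place. In the wrist view the red grip is at crop (668,210) and the tongue at (673,148). I grasp the packer.

```bash
python3 -m jog '[[[-1,-0.5,0,-1],[-1,-0.5,-8,-1],[0,0,-15,-1],[0,0,-20,0],[0,0,-20,0],[0,0,-20,0],[0,0,-17,0],[0,0,-6,0]]]' 55 && python3 -m jog '[[[0,0,0,0],[0,0,0,0],[0,0,0,0],[0,0,0,0],[0,0,0,0],[0,0,0,0],[0,0,2,0],[0,0,1,0]]]' 5 40
```

```text
t: 33.25
tcp_pos: [0.6353, -0.0855, 0.1884]
tool_rot: [0.995, -0.101, -0.001, -0.0]
force: [-0.6, -0.6, 0.2]
finger_gap: 0.55
t: 34.25
tcp_pos: [0.6357, -0.0856, 0.1932]
tool_rot: [0.995, -0.1, 0.0, 0.0]
force: [0.5, -1.0, -0.7]
finger_gap: 0.27
```

```bash
python3 -m jog '[[[-3,9,0,0],[-3,11,0,0.6],[-4,11,0,0.6],[-4,11,0,0.6],[-4,11,0,0.6],[-3,11,0,0.2],[-2,8,0,0],[-1.5,4,0,0]]]'; python3 - <<'E'
from h import *
np.set_printoptions(precision=1,suppress=True)
s=manip.sense();print(s["tcp_pos"]*1000,s["force"],s["ft_torque"])
c=manip.camera_info("wrist");im=manip.snapshot("wrist");cv2.imwrite("pics/wrist14.png",im[...,::-1])
for b in blobs(im,(0,0,170),(180,50,255),600)[:5]:
    bp=cv2.boxPoints(cv2.minAreaRect(b)); print(cv2.contourArea(b),bp.round().tolist(),[(onz("wrist",*p,.013,c)*1000).round(1)[:2].tolist() for p in bp])
cv2.imwrite("pics/top14.png",manip.snapshot("top")[...,::-1])
v=cv2.resize(cv2.imread("pics/top14.png")[130:270,220:360],(420,420),interpolation=cv2.INTER_CUBIC)
cv2.imwrite("pics/c14.png",np.hstack([v,im[:,90:460,::-1]]))
E
```

```text
t: 35.25
tcp_pos: [0.6111, -0.009, 0.1931]
tool_rot: [0.997, -0.078, 0.0, 0.0]
force: [-0.2, 0.6, -0.7]
finger_gap: 0.271
[611.1  -9.  193.1] [-0.2  0.6 -0.7] [ 0.   0.  -0.1]
9834.5 [[55.0, 22.0], [142.0, 16.0], [161.0, 295.0], [75.0, 301.0]] [[514.3, 136.4], [566.0, 120.6], [543.6, -23.9], [480.0, -24.8]]
9787.0 [[239.0, 95.0], [316.0, 95.0], [316.0, 228.0], [239.0, 228.0]] [[606.2, 71.0], [640.5, 65.7], [632.1, 3.0], [595.1, 8.9]]
1218.0 [[150.0, 129.0], [215.0, 126.0], [216.0, 148.0], [151.0, 150.0]] [[561.4, 64.1], [592.9, 58.9], [591.5, 49.0], [559.6, 53.8]]
```

View pics/c14.png

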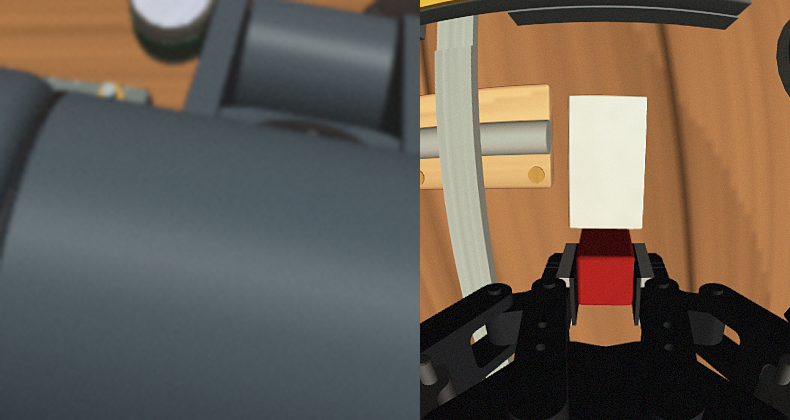

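The wrist view shows the packer gripped straight. Its tongue is at (607,160), the beech plate ends at (550,135) with a clear gap, and the sander's front is ahead at the top. I set it flat and slide it in.

```bash
python3 -m jog '[[[0,0,-2,0],[0,0,-1,0],[1,6.5,0,0],[1,6.5,0,0],[1,6.5,0,0],[1,6.5,0,0],[1,6.5,0,0],[0.6,4,0,0]]]'
```

```text
t: 36.35
tcp_pos: [0.6169, 0.0273, 0.1903]
tool_rot: [0.997, -0.078, 0.0, 0.0]
force: [-0.9, -2.5, 3.4]
finger_gap: 0.272
```

```bash
python3 -m jog '[[[0.5,3.3,0,0],[0.5,3.3,0,0],[0.5,3.3,0,0],[0.5,3.3,0,0],[0.5,3.3,0,0],[0.5,3.3,0,0],[0,0,0,0],[0,0,0,0]]]'
```

```text
t: 37.35
tcp_pos: [0.6199, 0.047, 0.1903]
tool_rot: [0.997, -0.078, 0.0, -0.0]
force: [-0.7, -2.6, 5.7]
finger_gap: 0.273
```

```bash
python3 -m jog '[[[0.5,3.5,0,0],[0.5,3.5,0,0],[0.5,3.5,0,0],[0.5,3.5,0,0],[0.5,3.5,0,0],[0.5,3.5,0,0],[0.4,3,0,0],[0,0,0,0]]]'
```

```text
t: 38.35
tcp_pos: [0.6233, 0.0709, 0.1903]
tool_rot: [0.997, -0.078, 0.0, -0.0]
force: [0.3, -1.9, 5.5]
finger_gap: 0.272
```

```bash
python3 -m jog '[[[0,0,0,0],[0,0,0,0],[0,0,0,0],[0,0,0,0],[0,0,10,0],[0,0,25,0],[0,0,40,0],[0,0,40,0]]]' 40 && python3 -m jog '[[[0,-30,30,0],[0,-40,20,0],[0,-50,0,0],[0,-50,0,0],[0,-50,0,0],[0,-50,0,0],[0,-30,0,0],[0,0,0,0]]]'; python3 - <<'E'
from h import *
np.set_printoptions(precision=1,suppress=True)
t=manip.snapshot("top")[...,::-1].copy();s=manip.snapshot("scene")[...,::-1].copy();w=manip.snapshot("wrist")[...,::-1].copy()
for n,i in(("top",t),("scene",s),("wrist",w)): cv2.imwrite(f"pics/{n}15.png",i)
a=cv2.resize(t[130:270,230:360],(390,420),interpolation=cv2.INTER_CUBIC)
b=cv2.resize(s[170:270,230:328],(408,420),interpolation=cv2.INTER_CUBIC)
cv2.imwrite("pics/c15.png",np.hstack([a,b]))
c=manip.camera_info("wrist")
for b in blobs(w,(0,150,100),(6,255,255),60)[:3]+blobs(w,(0,0,170),(180,50,255),100)[:4]:
    r=cv2.minAreaRect(b);print(np.array(r[0]),np.array(r[1]),onz("wrist",*r[0],.042,c)*1000)
print(manip.sense()["force"],manip.sense()["tcp_pos"]*1000,manip.sense()["t"])
E
```

```text
t: 39.35
tcp_pos: [0.6231, 0.0706, 0.3068]
tool_rot: [0.997, -0.078, 0.0, -0.0]
force: [0.8, -0.3, -0.8]
finger_gap: 0.4
t: 40.35
tcp_pos: [0.6228, -0.2319, 0.3558]
tool_rot: [0.997, -0.08, 0.001, 0.0]
force: [-0.5, 1.2, 0.1]
finger_gap: 0.401
[50.8 23.7] [28.8 43. ] [423.8 -13.2  42. ]
[158.  27.] [17.4 54.5] [542.6 -59.4  42. ]
[536.9 169.6] [14.9 71. ] [ 917.3 -244.3   42. ]
[296.  138.2] [  6.2 102.8] [ 647.2 -182.5   42. ]
[-0.3 -0.   0.6] [ 623.  -228.3  355.4] 40.5
```

View pics/c15.png

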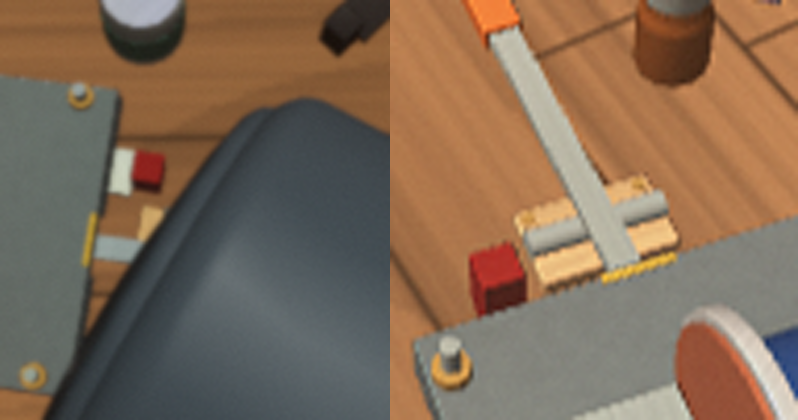

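The final view shows the tongue well under the edge beside the bar: the red grip is at crop (149,170) with a short strip of white before it. The bar is still in the pocket and the robot touches nothing. I hand in.

```bash
python3 -c "
from station import manip; print(manip.sign_off())"
```

```text
the job is handed in; nothing more can be done
None
```

I handed the job in at about 40.5 s: the edge is levered up, the packer's tongue is under it, and the arm is clear of everything. There was no verdict on hand-in.

- **Feeding the bar:** My first grip held the bar rigidly and lifted it off the fulcrum. I set it back and re-gripped at the very end of the handle, where it pivoted on the rod. I fed it in at about 0.23 rad until the tip touched the pocket's back, felt as −6.6 N along the feed. That came about 4 mm later than my image estimate.
- **Levering:** I pressed the handle with shut fingers. The force held near 18.7 N, then rose to 23 N over the last 0.6 mm, which I took as the edge meeting the nuts, and I stopped there.
- **Packer:** I gripped the red block, set it flat and slid it in beside the bar with only about 2.5 N of drag. By my calculation the tongue reaches about 43–46 mm under the edge. Then I let go and withdrew.
- **Last checks:** The final picture shows the edge still up, the bar in the pocket and the packer in place. I did not measure the jar, tin and screwdriver at the end; the pictures showed no sign that they were touched.
- **Checks that failed:** My image-based estimates of the sander's tilt disagreed with each other, because the whole travel is only about 3 pixels. "Meeting the nuts" therefore rests on the force rise and on the tongue passing freely.

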